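Load the grinder cell into the charger on the mosaic bench

ROBOT

A 6-joint arm with a two-finger parallel gripper is mounted at the origin on the work surface. World frame = base frame: x ahead of the robot, y to its left, z up, the work surface at z = 0. Lengths are in m, angles in rad, forces in N, time in s.
With the tool pointing down it reaches from about 0.35 to 0.875 m from the base axis. Payload 4.2 kg.
Tool frame: the origin (TCP) lies at the very end of the fingers, on their centre line; the grasp point (between the pads) lies 19 mm behind it; x points along the fingers, y is the direction in which the jaws open and shut, and the axes are right-handed (so a half turn about x gives the same grasp; the last joint's range is limited). The gripper opens to 85 mm and grips with 20 to 120 N. Pads are 22 mm wide; open, the fingers measure 114 mm over their backs; the gripper's body (76 mm by 85 mm) begins 54 mm behind the grasp point. The pads swing forward as they close: fully open they stand 13 mm farther back than shut.
Start: joints at [0.259, 0.385, 0.008, 0, -1.194, -0.259], TCP at [0.625, 0, 0.231] pointing down, gripper open.
Joint ranges: [-3.14, 3.14], [-1.21, 2.06], [-1.07, 1.41], [-3.16, 2.05], [-2.99, -0.16], [-3.1, 3.1]. Speed limits (rad/s): [2.79, 2.79, 3.14, 3.14, 3.14, 3.14].

INTERFACE

Orientations are given as a unit quaternion [w, x, y, z].
In Python, from cell import telemetry, eyes, job, nets gives the robot as it stands.
- The arm moves only by the tool drive_tool, never from a script. Its argument "commands" is a list of rows, each a list of 6 numbers: the shift along the tool's x, y, z in units of 40 mm (1.0 is 40 mm), then the turn, a rotation vector about the tool's x, y, z in units of 6 degrees (1.0 is 6 degrees). A call has 1 to 12 rows; each row is the pose to reach, as a shift and turn from the pose commanded when the call began, along the tool's axes at that moment; what a row does not reach only later rows make up. A row lasts 1/10 s, in which the tool goes at most 50 mm and 8.59 degrees, less where a joint would pass 70% of its speed; a pose out of reach is approached as far as the arm can. A call with a gripper value outside its range is refused whole. "claw" is the closure, from -1 (fully open) to 1 (shut), so that 0 is half open, set as the call begins (left out, the last holds). The fingers move at their own pace and stop on an object; "squeeze" is the grip in N (left out, the last holds). Time passes only in rows, so rows that repeat a pose let the fingers close. It gives the time, the measured TCP pose, the force and the opening at its end, in the units of the state.
- telemetry.read_state(): the state, without advancing time (a new reading comes with each control period).
- eyes.camera(name): name is "scene" or "side" or "wrist"; returns a dict with "image" (480x640x3 uint8, red, green, blue), "depth" (480x640 float32, m along the optical axis (not along the pixel's ray), 0 where there is no reading), "fx", "fy", "cx", "cy" (pixels), "dist_coeffs" ([k1, k2, p1, p2, k3] as OpenCV has them; the pictures are not rectified), "rvec" (rotation vector, rad) and "tvec" (3), from world to camera coordinates, as OpenCV has them; the wrist camera has in their place "T_tool_cam" (4x4, takes a point from camera to tool coordinates, whose origin is the TCP and whose axes are the tool frame's). Camera axes: x right, y down, z forward; pixel columns grow to the right and rows downward; lengths in m; the calibration is good to about 2 mm. A picture is of the moment at which its call begins: read the wrist's pose just before it.
- job.finish_job(): hands the job in, once; it reports no verdict.
Trained networks look in the newest picture that a camera, given by its name, has taken for a name from the list of things; names that differ only in an ending like _2 or _b are one class to them, and where a whole thing is asked for, a point or a joint stands for the part that bears it (a point fixed in the world has none). Each returns a list of dicts, best first, with "conf" (0 to 1); they miss things now and then, are a little off and sometimes report something else, mostly with a low value. They report only what shows in the picture. A call takes as long as a camera call. They do not tell look-alikes from the thing itself.
- nets.boxes_of(query, camera): "position" ([x, y, z] in m, in world coordinates, good to about 4 mm: the middle of the surface that is visible of it).
- nets.landmark_of(query, camera): "position" ([x, y, z] in m, in world coordinates, good to about 4 mm: a listed point, or the origin of a listed thing).
The state is a dict: "t": time; "joint_positions": joint angles; "dq": joint speeds; "joint_efforts": joint torques, N m; "eef_pos": TCP position; "tcp_rot": TCP orientation; "contact_force": force on the tool from outside, world axes, zero at the start; "wrist_torque": the same for the moment, N m; "width": finger opening in m.
Only numpy, scipy, OpenCV 4.12 (cv2) and the standard library are available. Lean on these libraries where they do the work, as an engineer would, in place of code of your own. Each camera call takes 0.05 s, during which the arm holds its last target.

TASK

Put the green cell into the charger for recharging. With its button end held up, push its flat end against the brass spring contact until that slides well back, then tip the button end down in front of the fixed contact, so that the cell lies level and fully home in the bay, button at the fixed contact, and let go. Leave the orange cell where it lies.

Things in the scene. Friction and masses are not known exactly. Their poses are not given: they have to be found in the camera images.
- green_cell: Battery cell, a cylinder 32 mm across and 70 mm long, about 100 to 200 g, green sleeve. One end is flat; the other has a steel button (12 mm wide, the last 4 mm) and a white band. Origin: centre of the flat end's face; +x along the axis to the button (middle of the cell at x = 35 mm). Starts level on a saddle of the rest, axis 36 mm above the table, button end roughly away from the robot.
- orange_cell: Bystander: the same cell with an orange sleeve, same origin and axes, beside the green one (on either side, axes 90 mm apart). Both lie on the same fixed dark wood rest (100 x 180 x 12 mm): two rails under each cell, no more than 16 mm out from its axis, hold its underside 8 mm above the board, so fingers have room at its sides.
- bay (a point): Middle of the seated cell, 54 mm above the table; +x level from spring contact to fixed contact (roughly away from the robot), z up. Fixed grey charger 175 x 124 mm, deck at z -24 mm; rails as on the rest carry the cell, open at the sides. Fixed contact: face at x 35 of a black block 22 long, 44 wide, top at z 6. Spring contact: brass plate 30 wide, face at x -25 at rest, top at z 4. (mm)
- contact (a joint): Travel of the brass spring contact in m: 0 at rest, grows as it is pushed towards the bay's -x, stops at 0.030 (a block as high as the fixed contact's stands behind it, from x = -63 mm). Pushes back with 2.5 N at 0, 5.5 N at 0.030. The free gap at rest is 60 mm, so it reads 0.010 with the cell home; the spring slides a released cell up to the fixed contact.
Things that resemble listed ones, but are neither listed nor needed, are in the scene too. Leave any red look-alike of the green_cell alone. Leave any blue look-alike of the part that bears bay alone.

How it is judged:
On the way:
1. The green cell's flat end, low in the bay with the button end raised by more than 5 degrees, has pushed the spring contact back by more than 8 mm (value of joint contact above 0.008 m and angle between green_cell's own x axis and vertical below 1.48 rad and x of green_cell in the frame of bay below -0.018 m and distance between green_cell and bay below 0.065 m), for 0.1 s.
At the end, for the whole second after the job is handed in: Green cell released, at rest in the bay: flat end's centre 30 to 45 mm from the bay point towards the spring, within 10 mm sideways and 6 mm in height, axis within 10 degrees of the bay's, spring contact held back 5 to 20 mm; orange cell within 20 mm of its start (x of green_cell in the frame of bay between -0.045 and -0.03 m and y of green_cell in the frame of bay between -0.01 and 0.01 m and z of green_cell in the frame of bay between -0.006 and 0.006 m and angle between the x axis of green_cell and the x axis of bay, either way round below 0.17 rad and value of joint contact between 0.005 and 0.02 m and linear speed of green_cell below 0.02 m/s and distance of orange_cell from where it was at the start of the episode below 0.02 m); the robot touches nothing.
It fails at once if The orange cell was moved by more than 20 mm (distance of orange_cell from where it was at the start of the episode above 0.02 m).
It also fails if it takes over 40 s, if anything falls off the work surface, if the arm or the gripper's body presses on something with over 40 N, if the wrist force passes 120 N, or if a joint passes its speed limit or range.

## Working session

There is one attempt and no reset: what is moved stays moved. The work goes in short steps, Python scripts to look and compute and a tool call to move; the robot and the scene stay as the last step left them, time stands still between calls to the robot, and variables do not carry over. Pictures are saved under pics/ and viewed, and the job is handed in when it is done.

Besides the shell and the picture viewer there is one more tool, called by a JSON object that holds its "method" and its "body". drive_tool: Moves the arm, as the interface text tells. Its arguments: {"type":"object","properties":{"commands":{"type":"array"},"claw":{"type":"number"},"squeeze":{"type":"number"}},"required":["commands"]}

```bash
ls; mkdir -p pics; python3 - <<'E'
from cell import telemetry, eyes, job, nets
import cv2
print(telemetry.read_state())
for c in ["scene","side","wrist"]:
    d=eyes.camera(c); cv2.imwrite(f"pics/{c}0.png",d["image"][:,:,::-1])
    print(c,d["fx"],d["dist_coeffs"],d.get("T_tool_cam"))
    for q in ["green_cell","orange_cell","bay","contact"]:
        for f in (nets.landmark_of,nets.boxes_of):
            try: print(c,q,f.__name__,[(r["conf"],[round(float(x),3) for x in r["position"]]) for r in f(q,c)][:4])
            except Exception as e: print(q,f.__name__,e)
E
```

```text
pics
{'t': 0.0, 'joint_positions': array([ 2.58590679e-01,  3.85555191e-01,  6.58706391e-03, -5.20274871e-04,
       -1.19398819e+00, -2.58604291e-01]), 'dq': array([-0.00171572,  0.00031191,  0.0007256 , -0.00160271,  0.00037293,
       -0.00160992]), 'joint_efforts': array([-9.55001960e-04, -3.92286408e+01,  1.88399577e+01,  4.18616563e+00,
       -4.72148502e-03,  8.27910434e-07]), 'eef_pos': array([6.24398850e-01, 1.47717693e-05, 2.30204081e-01]), 'tcp_rot': array([ 0.49947691, -0.49941656,  0.50062526,  0.50048004]), 'contact_force': array([ 0.33902241, -0.30344261,  0.20978498]), 'wrist_torque': array([-0.03215712, -0.05930486, -0.03582056]), 'width': 0.08524556464345984}
scene 525.8858135926419 [-0.03338564  0.          0.          0.          0.        ] None
scene green_cell call [(0.57, [0.503, -0.201, 0.037])]
scene green_cell call [(0.55, [0.542, -0.203, 0.045])]
scene orange_cell call [(0.5, [0.558, 0.152, 0.055]), (0.46, [0.522, -0.11, 0.039])]
scene orange_cell call [(0.59, [0.578, -0.113, 0.051])]
scene bay call [(0.78, [0.559, 0.15, 0.054]), (0.63, [0.386, 0.663, 0.0
[... 883 characters left out ...]
  0.        ] [[-4.16711036e-04 -2.74040006e-01  9.61718203e-01 -1.42408129e-01]
 [ 9.99999213e-01 -1.25189733e-03  7.65720730e-05  2.47743282e-04]
 [ 1.18298864e-03  9.61717478e-01  2.74040312e-01 -6.91267724e-02]
 [ 0.00000000e+00  0.00000000e+00  0.00000000e+00  1.00000000e+00]]
wrist green_cell call [(0.67, [0.392, -0.178, 0.015])]
wrist green_cell call [(0.93, [0.433, -0.161, 0.031])]
wrist orange_cell call [(0.95, [0.519, -0.113, 0.039])]
wrist orange_cell call [(0.55, [0.554, -0.112, 0.056])]
wrist bay call [(0.9, [0.561, 0.149, 0.052])]
wrist bay call [(0.77, [0.566, 0.137, 0.028])]
contact call it knows: bay, green_cell, orange_cell
wrist contact call [(0.56, [0.527, 0.152, 0.058])]
```

View pics/scene0.png

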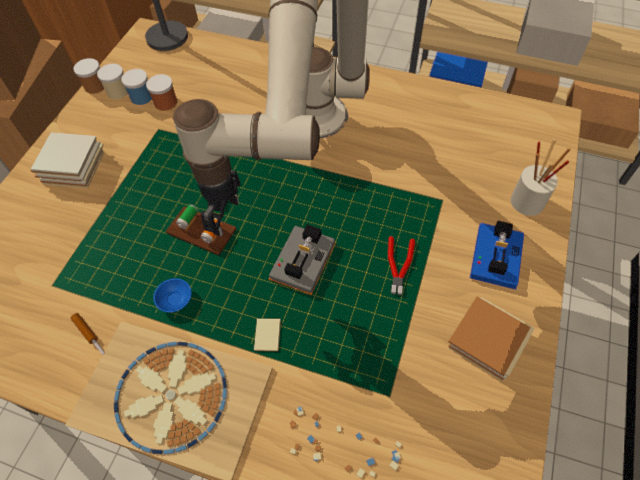

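View pics/side0.png

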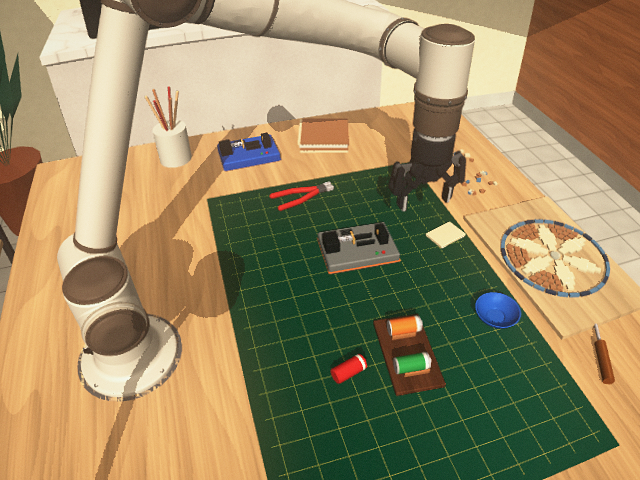

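View pics/wrist0.png

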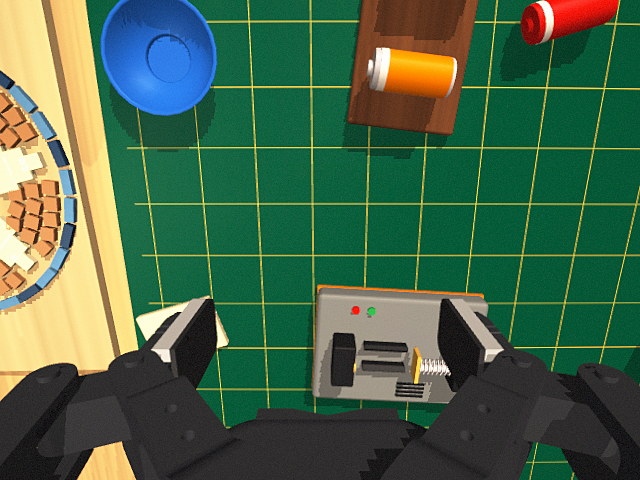

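The green cell is at side (411,363) on the rest, with orange at (404,326) beside it. A loose red look-alike lies on the mat at (349,369). The grey charger is at (358,245) and its blue look-alike at (250,150). The green sleeve on the rest and the grey charger match the descriptions. Next I'll measure them from depth and confirm with crops.

```bash
cat > h.py <<'E'
import numpy as np, cv2
from scipy.spatial.transform import Rotation as R
from cell import telemetry, eyes, job, nets
def cloud(c):
    s=telemetry.read_state(); d=eyes.camera(c)
    K=np.array([[d["fx"],0,d["cx"]],[0,d["fy"],d["cy"]],[0,0,1.]])
    v,u=np.mgrid[0:480,0:640]
    p=cv2.undistortPoints(np.stack([u,v],-1).reshape(-1,1,2).astype(float),K,np.array(d["dist_coeffs"],float)).reshape(480,640,2)
    z=d["depth"]; P=np.dstack([p[...,0]*z,p[...,1]*z,z])
    if "rvec" in d:
        Rm=cv2.Rodrigues(np.array(d["rvec"],float))[0]; W=(P-np.ravel(d["tvec"]))@Rm
    else:
        q=s["tcp_rot"]; Rt=R.from_quat([q[1],q[2],q[3],q[0]]).as_matrix()
        T=np.array(d["T_tool_cam"]); W=(P@T[:3,:3].T+T[:3,3])@Rt.T+s["eef_pos"]
    W[z==0]=np.nan
    return d["image"],W
E
python3 - <<'E'
from h import *
crops=[]
for c in ["side","wrist","scene"]:
    im,W=cloud(c); hsv=cv2.cvtColor(im,cv2.COLOR_RGB2HSV)
    x,y,z=W[...,0],W[...,1],W[...,2]
    for n,lo,hi,box in [("green",45,75,(.46,.62,-.26,-.16)),("orange",8,20,(.46,.62,-.16,-.06))]:
        m=(hsv[...,0]>lo)&(hsv[...,0]<hi)&(hsv[...,1]>120)&(x>box[0])&(x<box[1])&(y>box[2])&(y<box[3])&(z>.03)
        p=W[m]
        if len(p)>30:
            t=p[p[:,2]>np.percentile(p[:,2],98)-.006]
            k=p[:,:2]-p[:,:2].mean(0); a=np.linalg.svd(k,full_matrices=False)[2][0]; a*=np.sign(a[0])
            k=t[:,:2]-t[:,:2].mean(0); a2=np.linalg.svd(k,full_matrices=False)[2][0]; a2*=np.sign(a2[0])
            pr=t[:,:2]@a2
            print(c,n,len(p),"mean",p.mean(0).round(4),"topmean",t.mean(0).round(4),"zmax",np.percentile(p[:,2],98).round(4),"yaw",np.degrees([np.arctan2(a[1],a[0]),np.arctan2(a2[1],a2[0])]).round(1),"len",np.ptp(pr).round(4), "xrange",np.percentile(t[:,0],[1,99]).round(4))
    # charger
    box=(x>.44)&(x<.68)&(y>.05)&(y<.25)
    m=box&(z>.022)&(z<.036)
    if m.sum()>100:
        r=cv2.minAreaRect(W[m][:,:2].astype(np.float32)*1000); print(c,"deck",m.sum(),r,np.median(W[m][:,2]))
    m=box&(z>.056)&(z<.066)&(im.max(-1)<70)
    print(c,"blocktop",m.sum(),np.nanmedian(z[m]) if m.sum() else None)
    np.savez(f"{c}.npz",im=im,W=W)
im=cv2.imread("pics/side0.png"); cv2.imwrite("pics/crop1.png",np.hstack([cv2.resize(im[300:400,320:450],(520,400),interpolation=2),cv2.resize(im[210:280,310:410],(280,400) if 0 else (271,400))])[:, :800])
im=cv2.imread("pics/wrist0.png"); cv2.imwrite("pics/crop2.png",cv2.resize(im[280:410,300:500],(800,520),interpolation=2))
E
```

```text
side green 423 mean [ 0.5271 -0.2108  0.0456] topmean [ 0.5272 -0.2066  0.0493] zmax 0.0523 yaw [-7.6 -6.2] len 0.0505 xrange [0.5033 0.552 ]
side orange 377 mean [ 0.5483 -0.1236  0.0451] topmean [ 0.5484 -0.119   0.0496] zmax 0.0527 yaw [-7.4 -6.8] len 0.0527 xrange [0.5237 0.5743]
side deck 1894 ((548.2706298828125, 152.44473266601562), (128.72698974609375, 175.28009033203125), 86.61138153076172) 0.02858805856042073
side blocktop 283 0.0588313566377568
wrist orange 1896 mean [ 0.5507 -0.111   0.048 ] topmean [ 0.5501 -0.1111  0.0506] zmax 0.0531 yaw [-6.2 -7. ] len 0.0525 xrange [0.525  0.5761]
wrist deck 11225 ((551.2399291992188, 153.1815643310547), (123.80926513671875, 173.28298950195312), 86.35313415527344) 0.0299584146328723
wrist blocktop 917 0.05982427005938318
scene green 169 mean [ 0.5286 -0.1993  0.0481] topmean [ 0.5311 -0.204   0.0532] zmax 0.0568 yaw [-4.7 -8.9] len 0.0458 xrange [0.5074 0.5523]
scene orange 51 mean [ 0.5596 -0.1107  0.0471] topmean [ 0.5593 -0.1163  0.0529] zmax 0.0558 yaw [-8.2 -2.2] len 0.0503 xrange [0.526  0.5762]
scene deck 1941 ((551.5599365234375, 153.38906860351562), (125.6082534790039, 177.4409637451172), 86.50045776367188) 0.03085909174788662
scene blocktop 286 0.06123147722204207
```

View pics/crop1.png

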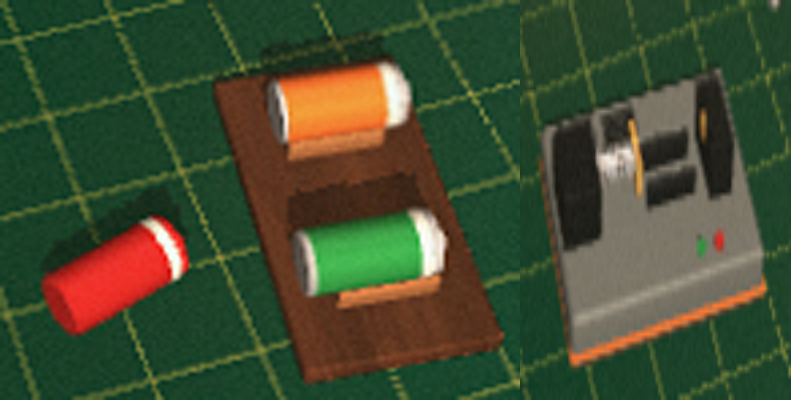

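View pics/crop2.png

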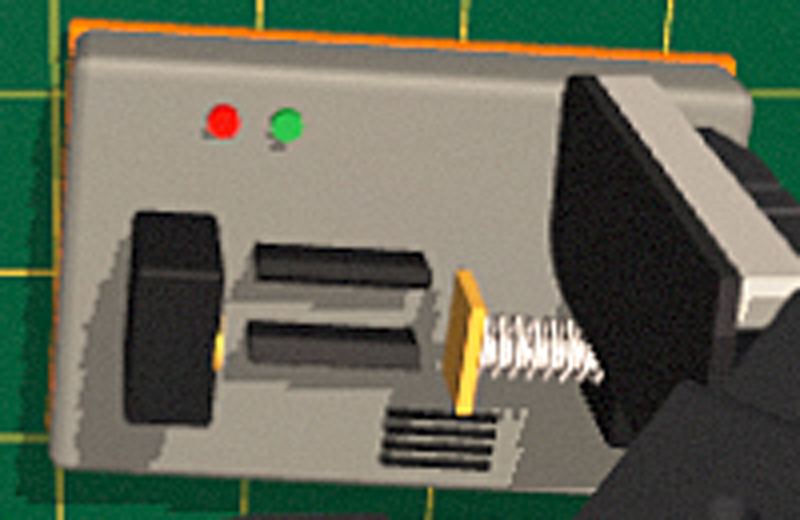

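Crops confirm it: green sleeve on the rest with the button pointing away from the robot, and the grey charger with its spring on the robot side. I'll move over the green cell and look from there.

{"method": "drive_tool", "body": {"commands": [[0.1,0.2,-0.4,1.3,0,0],[0.2,0.4,-0.8,2.7,0,0],[0.3,0.6,-1.2,4.0,0,0],[0.4,0.8,-1.7,5.4,0,0],[0.5,1.0,-2.1,6.7,0,0],[0.6,1.2,-2.5,8.1,0,0],[0.7,1.4,-2.9,9.4,0,0],[0.8,1.6,-3.3,10.8,0,0],[0.9,1.8,-3.8,12.1,0,0],[1.0,2.0,-4.2,13.5,0,0],[1.1,2.2,-4.6,14.8,0,0],[1.25,2.35,-5.0,16.2,0,0]], "claw": -1}}

```text
t: 2.55
eef_pos: [0.5307, -0.2007, 0.1816]
tcp_rot: [0.706, 0.046, 0.705, -0.047]
contact_force: [-0.1, -0.5, 0.4]
width: 0.085
```

{"method": "drive_tool", "body": {"commands": [[0,0,0,0,0,0],[0,0,0,0,0,0]]}}

```text
t: 2.75
eef_pos: [0.531, -0.2002, 0.1814]
tcp_rot: [0.706, 0.044, 0.706, -0.044]
contact_force: [0.7, -0.5, 1.0]
width: 0.0853
```

```bash
cat > m.py <<'E'
from h import *
import sys
n=sys.argv[1]
im,W=cloud("wrist"); cv2.imwrite(f"pics/{n}.png",im[:,:,::-1]); hsv=cv2.cvtColor(im,cv2.COLOR_RGB2HSV)
x,y,z=W[...,0],W[...,1],W[...,2]
for nm,lo,hi,box in [("green",45,75,(.46,.62,-.26,-.15)),("orange",8,20,(.46,.62,-.16,-.06))]:
    m=(hsv[...,0]>lo)&(hsv[...,0]<hi)&(hsv[...,1]>120)&(x>box[0])&(x<box[1])&(y>box[2])&(y<box[3])&(z>.03)
    p=W[m]; 
    if len(p)<50: continue
    t=p[p[:,2]>np.percentile(p[:,2],98)-.004]
    k=t[:,:2]-t[:,:2].mean(0); a=np.linalg.svd(k,full_matrices=False)[2][0]; a*=np.sign(a[0])
    e=p[:,:2]-t[:,:2].mean(0); 
    # all cell points: within 17mm of axis
    q=W[(z>.04)&(z<.06)&(np.hypot(x-t[:,0].mean(),y-t[:,1].mean())<.055)]; l=(q[:,:2]-t[:,:2].mean(0))
    s=l@a; w=l@np.array([-a[1],a[0]]); s=s[abs(w)<.014]
    print(nm,t.mean(0).round(4),np.percentile(p[:,2],98).round(4),"yaw",np.degrees(np.arctan2(a[1],a[0])).round(2),"sleeve",np.percentile(e@a,[1,99]).round(4),"w",np.percentile(e@[-a[1],a[0]],[1,99]).round(4),"all",np.percentile(s,[.5,99.5]).round(4))
for q in ["green_cell","orange_cell"]: print(q,[(r["conf"],np.round(r["position"],4)) for r in nets.landmark_of(q,"wrist")])
s=telemetry.read_state(); print(s["t"],s["eef_pos"].round(4),R.from_quat(s["tcp_rot"][[1,2,3,0]]).as_matrix().round(3).tolist(),s["joint_positions"].round(2),s["contact_force"].round(1),s["width"])
E
python3 m.py w1
```

```text
green [ 0.528  -0.2039  0.0559] 0.0532 yaw -6.01 sleeve [-0.0247  0.0257] w [-0.0158  0.0152] all [-0.0283  0.0373]
orange [ 0.5479 -0.1449  0.2502] 0.1982 yaw 32.31 sleeve [-0.0122  0.045 ] w [-0.0072  0.0484] all [0.0057 0.0519]
green_cell [(0.71, array([ 0.5054, -0.195 ,  0.037 ])), (0.55, array([ 0.3872, -0.1764,  0.0154]))]
orange_cell [(0.6, array([ 0.5196, -0.112 ,  0.0395]))]
2.9 [ 0.5315 -0.1995  0.1816] [[0.001, 0.123, 0.992], [-0.0, 0.992, -0.123], [-1.0, -0.0, 0.001]] [-0.07  0.33 -0.21  0.   -1.03 -1.62] [-0.4 -0.5 -0.3] 0.08553603409921906
```

View pics/w1.png

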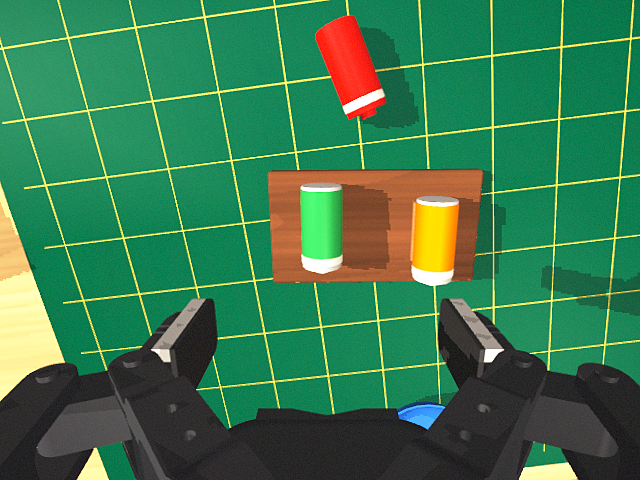

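```bash
sed -i 's/&(z>.03)$/\&(z>.03)\&(z<.058)/' m.py; python3 m.py w2
```

```text
green [ 0.5279 -0.2035  0.0511] 0.0528 yaw -6.8 sleeve [-0.0244  0.0258] w [-0.0158  0.0147] all [-0.0281  0.0374]
orange [ 0.5512 -0.107   0.049 ] 0.0508 yaw -6.69 sleeve [-0.0255  0.0263] w [-0.0258  0.0055] all [-0.0287  0.0369]
green_cell [(0.97, array([ 0.5023, -0.1959,  0.0369])), (0.83, array([ 0.3921, -0.1781,  0.015 ]))]
orange_cell [(0.6, array([ 0.52  , -0.1095,  0.0404])), (0.43, array([ 0.505 , -0.198 ,  0.0368]))]
3.05 [ 0.5313 -0.1995  0.1815] [[0.0, 0.124, 0.992], [-0.0, 0.992, -0.124], [-1.0, 0.0, 0.0]] [-0.07  0.33 -0.21  0.   -1.03 -1.62] [-0.2 -0.5  0.7] 0.0852829003334889
```

The picture shows the green cell at (321,228) with its button towards the image bottom (+x), orange at (435,240) and red at (350,65). The gripper is centred on green, so I'll descend and grasp.

{"method": "drive_tool", "body": {"commands": [[0.5,-0.1,-0.1,0,0,0],[1.0,-0.1,-0.1,0,0,0],[1.5,-0.1,-0.1,0,0,0],[2.0,-0.1,-0.1,0,0,0],[2.4,-0.1,-0.1,0,0,0],[2.8,-0.1,-0.1,0,0,0],[3.2,-0.1,-0.1,0,0,0],[3.5,-0.1,-0.1,0,0,0],[3.8,-0.1,-0.1,0,0,0],[4.05,-0.1,-0.1,0,0,0],[4.05,-0.1,-0.1,0,0,0]]}}

```text
t: 4.15
eef_pos: [0.5256, -0.2033, 0.0179]
tcp_rot: [0.705, 0.045, 0.707, -0.044]
contact_force: [-0.1, -0.0, 0.0]
width: 0.0856
```

{"method": "drive_tool", "body": {"commands": [[0,0,0,0,0,0],[0,0,0,0,0,0],[0,0,0,0,0,0],[0,0,0,0,0,0],[0,0,0,0,0,0],[0,0,0,0,0,0],[0,0,0,0,0,0],[0,0,0,0,0,0]], "claw": 1, "squeeze": 50}}

```text
t: 4.95
eef_pos: [0.5268, -0.2041, 0.0203]
tcp_rot: [0.706, 0.044, 0.705, -0.045]
contact_force: [-2.3, -3.4, 7.4]
width: 0.0309
```

```bash
python3 m.py w3
```

```text
green [ 0.5266 -0.2039  0.051 ] 0.0527 yaw -7.17 sleeve [-0.0235  0.0269] w [-0.0151  0.0151] all [-0.027   0.0278]
orange [ 0.5455 -0.1168  0.0509] 0.0526 yaw 9.12 sleeve [-0.0231  0.018 ] w [-0.016   0.0148] all [-0.0261  0.0192]
green_cell [(0.77, array([ 0.5033, -0.1963,  0.037 ]))]
orange_cell [(0.42, array([ 0.5045, -0.1969,  0.0347]))]
5.1 [ 0.5268 -0.2041  0.0202] [[0.001, 0.125, 0.992], [-0.001, 0.992, -0.125], [-1.0, -0.001, 0.001]] [-0.08  0.52 -0.39  0.   -0.66 -1.61] [-2.5 -3.8  5.1] 0.030265277903279545
```

View pics/w3.png

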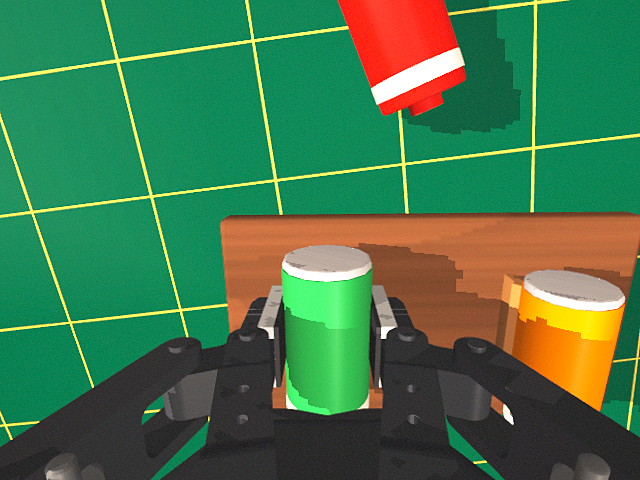

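Gripped cleanly, with opening 31 mm and the pads about 27.5 mm from the flat end. Next I'll lift, and refine the bay pose from the earlier clouds.

{"method": "drive_tool", "body": {"commands": [[-0.2,0,0,0,0,0],[-0.5,0,0,0,0,0],[-1.0,0,0,0,0,0],[-1.5,0,0,0,0,0],[-2.0,0,0,0,0,0],[-2.5,0,0,0,0,0],[-3.0,0,0,0,0,0],[-3.5,0,0,0,0,0],[-3.7,0,0,0,0,0]]}}

```text
t: 6.0
eef_pos: [0.5275, -0.2032, 0.1699]
tcp_rot: [0.707, 0.044, 0.704, -0.044]
contact_force: [1.0, -0.6, -0.6]
width: 0.0307
```

```bash
python3 - <<'E'
from h import *
for c in ["wrist","side","scene"]:
    f=np.load(c+".npz"); im,W=f["im"],f["W"]; x,y,z=W[...,0],W[...,1],W[...,2]
    a=np.radians(-3.5); ex=np.array([np.cos(a),np.sin(a)]); ey=np.array([-ex[1],ex[0]])
    b0=np.array([.5595,.1495]); l=W[...,:2]-b0; lx,ly=l@ex,l@ey
    zt=np.nanmedian(z[(abs(z-.06)<.003)&(abs(lx-.046)<.008)&(abs(ly)<.015)])
    m=(abs(z-zt)<.003)&(lx>.02)&(lx<.075)&(abs(ly)<.04)
    r=cv2.minAreaRect((W[m][:,:2]*1000).astype(np.float32))
    print(c,"fixed top z",zt.round(4),m.sum(),"lx",np.percentile(lx[m],[2,50,98]).round(4),"ly",np.percentile(ly[m],[2,50,98]).round(4),r)
    m=(abs(z-zt)<.003)&(lx>-.1)&(lx<-.045)&(abs(ly)<.04)&(im.max(-1)<80)
    if m.sum()>20: print("  rear block",m.sum(),"lx",np.percentile(lx[m],[2,50,98]).round(4),"ly",np.percentile(ly[m],[2,50,98]).round(4))
    hsv=cv2.cvtColor(im,cv2.COLOR_RGB2HSV)
    m=(hsv[...,1]>110)&(hsv[...,0]>12)&(hsv[...,0]<30)&(abs(lx+.025)<.015)&(abs(ly)<.025)&(z>.045)
    if m.sum()>10: print("  plate",m.sum(),"lx",np.percentile(lx[m],[5,50,95]).round(4),"ly",np.percentile(ly[m],[5,50,95]).round(4),"z",np.percentile(z[m],[50,98]).round(4))
    m=(z>.024)&(z<.034)&(abs(lx)<.13)&(abs(ly)<.1)
    print("  deck lx",np.percentile(lx[m],[.3,99.7]).round(4),"ly",np.percentile(ly[m],[.3,99.7]).round(4))
E
```

```text
wrist fixed top z 0.06 852 lx [0.0395 0.0498 0.0598] ly [-0.0176  0.002   0.0233] ((609.15478515625, 149.91534423828125), (43.976966857910156, 21.448457717895508), 86.35188293457031)
  rear block 60 lx [-0.0652 -0.0609 -0.0587] ly [0.0117 0.0196 0.0249]
  plate 228 lx [-0.0248 -0.0216 -0.0208] ly [-0.0107  0.0013  0.0158] z [0.0561 0.0591]
  deck lx [-0.0919  0.0778] ly [-0.0581  0.0638]
side fixed top z 0.0591 108 lx [0.0364 0.0468 0.0575] ly [-0.0197  0.0024  0.0241] ((606.3240966796875, 148.3030242919922), (47.053138732910156, 21.998538970947266), 87.43014526367188)
  rear block 176 lx [-0.0952 -0.0793 -0.0629] ly [-0.0192  0.0002  0.0243]
  plate 22 lx [-0.0273 -0.0259 -0.0235] ly [-0.0123 -0.0044  0.015 ] z [0.0563 0.0587]
  deck lx [-0.0981  0.0754] ly [-0.0603  0.0647]
scene fixed top z 0.0611 104 lx [0.0384 0.0514 0.0627] ly [-0.0176  0.0025  0.0252] ((609.4056396484375, 149.9114532470703), (44.50055694580078, 26.889724731445312), 87.56297302246094)
  rear block 132 lx [-0.0918 -0.075  -0.0584] ly [-0.017   0.0039  0.0237]
  plate 40 lx [-0.0268 -0.0223 -0.0199] ly [-0.0108  0.0022  0.0171] z [0.0547 0.0643]
  deck lx [-0.094   0.0793] ly [-0.058   0.0654]
```

```bash
cat > g.py <<'E'
from h import *
import sys
# cell pose in tool frame
s=telemetry.read_state(); Rt=R.from_quat(s["tcp_rot"][[1,2,3,0]]).as_matrix()
im,W=cloud("wrist"); cv2.imwrite(f"pics/{sys.argv[1]}.png",im[:,:,::-1]); hsv=cv2.cvtColor(im,cv2.COLOR_RGB2HSV)
T=(W-s["eef_pos"])@Rt
m=(hsv[...,0]>45)&(hsv[...,0]<75)&(hsv[...,1]>120)&(abs(T[...,1])<.02)&(abs(T[...,2])<.05)&(T[...,0]>-.045)&(T[...,0]<.01)
p=T[m]; print(len(p),"y",np.percentile(p[:,1],[1,50,99]).round(4),"z",np.percentile(p[:,2],[1,99]).round(4))
top=p[abs(p[:,1]-np.median(p[:,1]))<.004]; k=np.polyfit(top[:,2],top[:,0],1); print("top x at z=0",k[1].round(4),"slope deg",np.degrees(np.arctan(k[0])).round(2),"axis x",(k[1]+.016).round(4))
m=(abs(T[...,1])<.012)&(T[...,2]>-.045)&(T[...,2]<-.01)&(T[...,0]>-.05)&(T[...,0]<-.005)
print("flat z",np.percentile(T[m][:,2],[1,3,10]).round(4))
print(s["t"],s["eef_pos"].round(4),s["tcp_rot"].round(3),Rt.round(3).tolist(),s["joint_positions"].round(2),s["contact_force"].round(1),s["width"])
E
python3 g.py w4
```

```text
11080 y [-0.015   0.0001  0.0152] z [-0.0237  0.0267]
top x at z=0 -0.0315 slope deg 0.29 axis x -0.0155
flat z [-0.0273 -0.0272 -0.027 ]
6.0 [ 0.5275 -0.2032  0.1699] [ 0.707  0.044  0.704 -0.044] [[0.004, 0.125, 0.992], [-0.0, 0.992, -0.125], [-1.0, 0.0, 0.004]] [-0.08  0.33 -0.23 -0.   -1.   -1.61] [ 1.  -0.6 -0.6] 0.030661532711521236
```

View pics/w4.png

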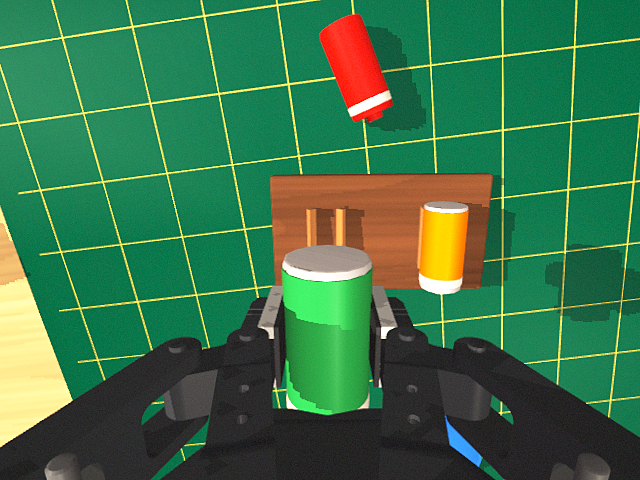

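Relative to the tool, the cell's flat end is at z −27.3 mm and its axis at x −15.5 mm. The bay point comes out near (0.563, 0.152, 0.054) with yaw −3.6°. I'll compute the move rows from that.

```bash
cat > plan.py <<'E'
from h import *
BAY=np.array([.5634,.1520,.054]); PSI=np.radians(-3.6); F=np.array([-.0155,0,-.0273])
E=np.array([[np.cos(PSI),-np.sin(PSI),0],[np.sin(PSI),np.cos(PSI),0],[0,0,1]])
def goal(fx,fz,th,fy=0):
    t=np.radians(th); z=E@[np.cos(t),0,np.sin(t)]; y=E[:,1]; x=np.cross(y,z); Rg=np.c_[x,y,z]
    return BAY+E@[fx,fy,fz]-Rg@F, Rg
def rows(pts,s=None):
    s=telemetry.read_state(); R0=R.from_quat(s["tcp_rot"][[1,2,3,0]]).as_matrix(); p0=s["eef_pos"]
    f=E.T@(p0+R0@F-BAY); a=E.T@R0[:,2]
    print("now t",round(s["t"],2),"flat in bay mm",(f*1000).round(1),"tilt",np.degrees(np.arcsin(a[2])).round(2),"yaw",np.degrees(np.arctan2(a[1],a[0])).round(2),"q",s["joint_positions"].round(2),"F(bay)",(E.T@s["contact_force"]).round(1),"w",round(s["width"],4))
    for P in pts:
        p,Rg=goal(*[v/1000 if i!=2 else v for i,v in enumerate(P)])
        print(P,((R0.T@(p-p0))/.04).round(2),(np.degrees(R.from_matrix(R0.T@Rg).as_rotvec())/6).round(2))
E
python3 -c "
from plan import *
rows([(-14,70,0),(-14,70,18)])"
```

```text
now t 6.05 flat in bay mm [ -40.6 -355.2  131.6] tilt 0.29 yaw -3.57 q [-0.08  0.33 -0.23  0.   -1.   -1.61] F(bay) [ 0.4 -0.2 -0.8] w 0.0307
(-14, 70, 0) [1.55 8.95 0.1 ] [-0.59  0.05  0.  ]
(-14, 70, 18) [1.32 8.95 0.19] [-0.59 -2.95  0.09]
```

{"method": "drive_tool", "body": {"commands": [[0,0.4,0,0,0,0],[0,1.1,0,0,-0.2,0],[0,1.9,0,-0.1,-0.5,0],[0.1,2.8,0,-0.1,-0.8,0],[0.3,3.7,0.1,-0.2,-1.1,0],[0.5,4.6,0.1,-0.3,-1.5,0],[0.7,5.5,0.1,-0.3,-1.8,0],[0.9,6.4,0.15,-0.4,-2.1,0.05],[1.0,7.2,0.2,-0.5,-2.4,0.1],[1.2,8.0,0.2,-0.5,-2.7,0.1],[1.3,8.6,0.2,-0.6,-2.9,0.1],[1.32,8.95,0.2,-0.6,-2.95,0.1]]}}

```text
t: 7.25
eef_pos: [0.5771, 0.1523, 0.1119]
tcp_rot: [0.806, 0.017, 0.591, -0.025]
contact_force: [0.5, -0.8, -2.0]
width: 0.0301
```

{"method": "drive_tool", "body": {"commands": [[0,0,0,0,0,0],[0,0,0,0,0,0],[0,0,0,0,0,0]]}}

```text
t: 7.55
eef_pos: [0.5788, 0.1502, 0.1141]
tcp_rot: [0.807, 0.019, 0.59, -0.025]
contact_force: [-0.3, -0.3, -2.6]
width: 0.0305
```

```bash
python3 -c "
from plan import *
rows([(-14,40,18),(-14,9,18)])
for c in ['side','wrist','scene']:
    d=eyes.camera(c)['image'][:,:,::-1]; cv2.imwrite(f'pics/{c}5.png',cv2.resize(d[170:310,280:440],(640,560),interpolation=2) if c!='wrist' else d)
"
```

```text
now t 7.55 flat in bay mm [-15.2  -0.8  66.5] tilt 17.64 yaw -0.02 q [ 0.59  0.33 -0.6   0.46 -0.43 -2.62] F(bay) [-0.3 -0.3 -2.6] w 0.0305
(-14, 40, 18) [ 0.64  0.02 -0.17] [-0.   -0.06 -0.  ]
(-14, 9, 18) [ 1.38  0.02 -0.4 ] [-0.   -0.06 -0.  ]
```

View pics/side5.png

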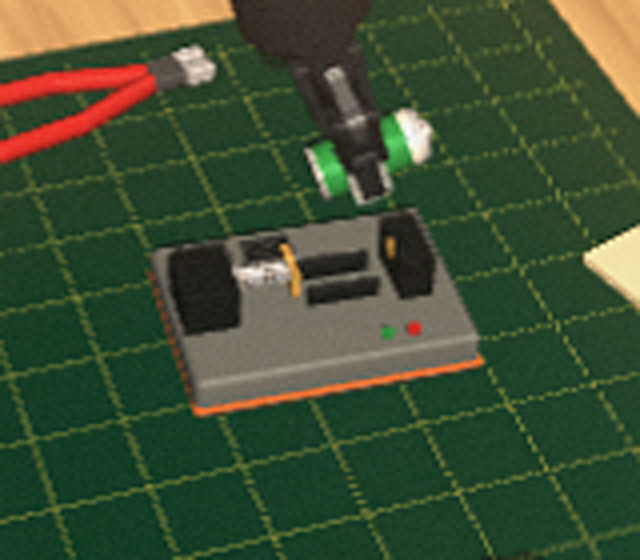

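View pics/wrist5.png

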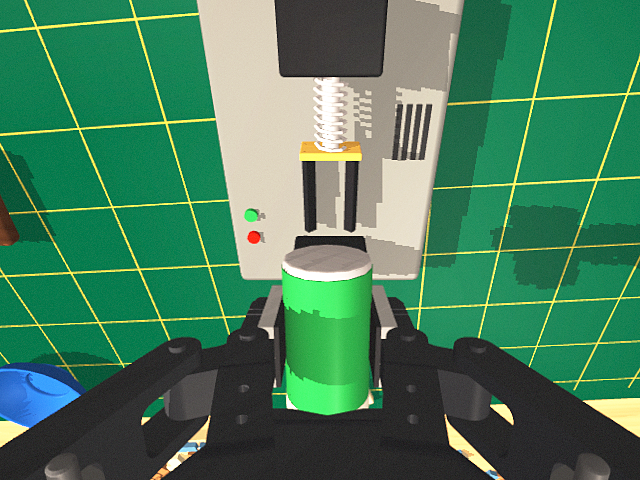

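The wrist view shows the brass plate at (331,150), the rear block at (331,40) and the cell's flat end at (327,262), well aligned. I'll re-measure the bay from this view.

```bash
python3 - <<'E'
from plan import *
im,W=cloud("wrist"); L=(W-BAY)@E*1000; x,y,z=L[...,0],L[...,1],L[...,2]
rgb=im.astype(int)
m=(abs(z-6)<3)&(x<-50)&(x>-105)&(abs(y)<40)&(im.max(-1)<90); print("rear",m.sum(),np.percentile(x[m],[2,98]),np.percentile(y[m],[2,50,98]),np.median(z[m]), cv2.minAreaRect(L[m][:,:2].astype(np.float32)))
hsv=cv2.cvtColor(im,cv2.COLOR_RGB2HSV)
m=(hsv[...,1]>100)&(hsv[...,0]>12)&(hsv[...,0]<32)&(abs(x+25)<15)&(abs(y)<25)&(z>-12); print("plate",m.sum(),np.percentile(x[m],[5,50,95]),np.percentile(y[m],[2,50,98]),np.percentile(z[m],[50,95]))
f=m&(z<-1); print("face",f.sum(),np.median(x[f]))
m=(abs(z+24)<3)&(abs(x)<120)&(abs(y)<90); print("deck",np.percentile(y[m],[.5,99.5]),np.median(z[m]))
s=telemetry.read_state()
print(s["t"],[ (r["conf"],((np.array(r["position"])-BAY)@E*1000).round(1)) for r in nets.landmark_of("bay","wrist")])
E
```

```text
rear 8141 [-90.66588335 -64.39395237] [-19.84267027   1.00810737  21.72847703] 5.754863366912541 ((-77.30709075927734, 0.9209480285644531), (43.88813400268555, 27.448123931884766), 89.89593505859375)
plate 925 [-29.48426785 -28.78877966 -25.76762862] [-22.54568068   0.8023974   21.40745584] [  3.09043142 135.75118952]
face 246 -29.207668304122606
deck [-59.15904768  61.00197625] -24.265698751191895
7.75 [(0.75, array([ 0.5, -1.6, -2.4]))]
```

```bash
sed -i 's/^F=.*//; s/^BAY=np.array(\[.5634,.1520,.054\]);/BAY=np.array([.5628,.1529,.054]);/' plan.py; python3 -c "
from plan import *
rows([(-14,40,18),(-14,25,18),(-14,9,18)])"
```

```text
now t 7.8 flat in bay mm [-14.   -1.6  67.1] tilt 17.72 yaw -0.04 q [ 0.59  0.33 -0.6   0.46 -0.43 -2.62] F(bay) [ 0.4 -1.1 -2.3] w 0.0304
(-14, 40, 18) [ 0.64  0.04 -0.2 ] [-0.01 -0.05 -0.01]
(-14, 25, 18) [ 1.    0.04 -0.32] [-0.01 -0.05 -0.01]
(-14, 9, 18) [ 1.38  0.04 -0.44] [-0.01 -0.05 -0.01]
```

{"method": "drive_tool", "body": {"commands": [[0.2,0,-0.06,0,0,0],[0.4,0.04,-0.12,0,0,0],[0.6,0.04,-0.2,0,0,0],[0.8,0.04,-0.26,0,0,0],[1.0,0.04,-0.32,0,0,0],[1.15,0.04,-0.37,0,0,0],[1.28,0.04,-0.41,0,0,0],[1.38,0.04,-0.44,0,0,0],[1.38,0.04,-0.44,0,0,0],[1.38,0.04,-0.44,0,0,0]]}}

```text
t: 8.8
eef_pos: [0.5793, 0.1521, 0.0562]
tcp_rot: [0.807, 0.019, 0.59, -0.025]
contact_force: [-0.1, 0.3, -0.8]
width: 0.0307
```

```bash
python3 -c "
from plan import *
rows([(-26,8,18),(-36,8,18),(-46,8,18),(-46,2,18)])
for c in ['side','wrist']:
    d=eyes.camera(c)['image'][:,:,::-1]; cv2.imwrite(f'pics/{c}6.png',cv2.resize(d[170:310,280:440],(640,560),interpolation=2) if c!='wrist' else d)
"
```

```text
now t 8.8 flat in bay mm [-14.2   0.2   8.7] tilt 17.67 yaw 0.0 q [ 0.52  0.41 -0.75  0.84 -0.22 -2.96] F(bay) [-0.2  0.3 -0.8] w 0.0307
(-26, 8, 18) [-0.08 -0.   -0.28] [ 0.   -0.06 -0.01]
(-36, 8, 18) [-0.15 -0.   -0.52] [ 0.   -0.06 -0.01]
(-46, 8, 18) [-0.23 -0.   -0.76] [ 0.   -0.06 -0.01]
(-46, 2, 18) [-0.09 -0.   -0.81] [ 0.   -0.06 -0.01]
```

View pics/side6.png

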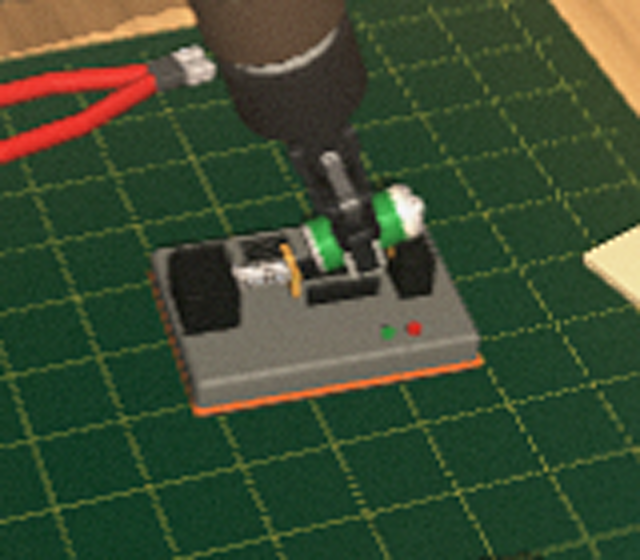

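View pics/wrist6.png

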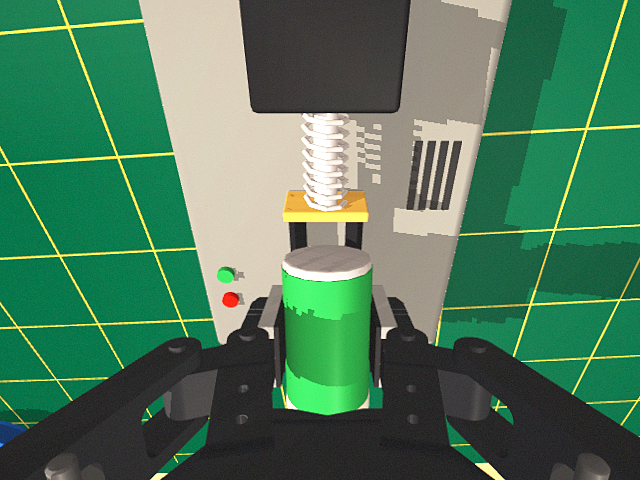

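The cell is over the bay, in front of the plate, at 17.7° tilt. Joints 5 and 6 are getting close to their limits, so I'll ease the tilt to about 14° while keeping the button above the block, then push.

```bash
python3 -c "
from plan import *
rows([(-14,11,14),(-20,11,14),(-26,11,14),(-36,11,14),(-41,11,13),(-46,9,12)])"
```

```text
now t 8.9 flat in bay mm [-13.9   0.7   9.2] tilt 17.73 yaw 0.01 q [ 0.52  0.41 -0.75  0.84 -0.22 -2.96] F(bay) [ 1.2 -0.4 -1.5] w 0.0301
(-14, 11, 14) [-0.   -0.02 -0.02] [ 0.    0.62 -0.01]
(-20, 11, 14) [-0.05 -0.02 -0.16] [ 0.    0.62 -0.01]
(-26, 11, 14) [-0.09 -0.02 -0.3 ] [ 0.    0.62 -0.01]
(-36, 11, 14) [-0.17 -0.02 -0.54] [ 0.    0.62 -0.01]
(-41, 11, 13) [-0.19 -0.02 -0.67] [ 0.    0.79 -0.01]
(-46, 9, 12) [-0.17 -0.02 -0.81] [ 0.    0.95 -0.01]
```

{"method": "drive_tool", "body": {"commands": [[0,0,0,0,0.3,0],[0,0,-0.02,0,0.6,0],[-0.02,0,-0.09,0,0.62,0],[-0.05,0,-0.16,0,0.62,0],[-0.07,0,-0.23,0,0.62,0],[-0.09,0,-0.3,0,0.62,0],[-0.13,0,-0.42,0,0.62,0],[-0.17,0,-0.54,0,0.62,0],[-0.17,0,-0.54,0,0.62,0]]}}

```text
t: 9.8
eef_pos: [0.5565, 0.1536, 0.0568]
tcp_rot: [0.788, 0.019, 0.615, -0.024]
contact_force: [3.6, -1.3, -1.9]
width: 0.0306
```

```bash
python3 -c "
from plan import *
rows([(-41,10,12),(-46,8,12),(-46,1.5,12),(-46,1,6),(-46,0.5,0)])
for c in ['side','wrist']:
    d=eyes.camera(c)['image'][:,:,::-1]; cv2.imwrite(f'pics/{c}7.png',cv2.resize(d[170:310,280:440],(640,560),interpolation=2) if c!='wrist' else d)
"
```

```text
now t 9.8 flat in bay mm [-36.5   0.3  11.2] tilt 14.02 yaw 0.04 q [ 0.6   0.4  -0.66  0.45 -0.35 -2.65] F(bay) [ 3.7 -1.1 -1.9] w 0.0306
(-41, 10, 12) [ 0.03 -0.01 -0.13] [ 0.01  0.34 -0.01]
(-46, 8, 12) [ 0.04 -0.01 -0.26] [ 0.01  0.34 -0.01]
(-46, 1.5, 12) [ 0.2  -0.01 -0.3 ] [ 0.01  0.34 -0.01]
(-46, 1, 6) [ 0.28 -0.01 -0.35] [ 0.01  1.34 -0.01]
(-46, 0.5, 0) [ 0.36 -0.01 -0.41] [ 0.01  2.34 -0.01]
```

View pics/wrist7.png

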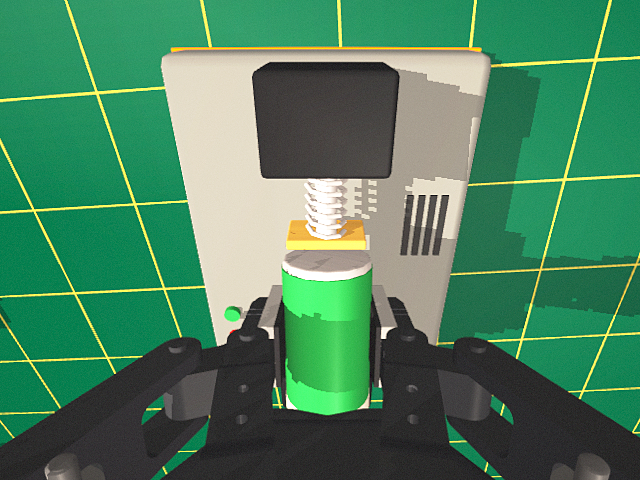

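The wrist view shows the plate at (327,235) pushed back and the spring shortened, and the +3.7 N reading agrees. I'll push further and lower.

{"method": "drive_tool", "body": {"commands": [[0.02,0,-0.07,0,0.15,0],[0.03,0,-0.13,0,0.34,0],[0.04,0,-0.2,0,0.34,0],[0.04,0,-0.26,0,0.34,0],[0.1,0,-0.28,0,0.34,0],[0.15,0,-0.29,0,0.34,0],[0.2,0,-0.3,0,0.34,0],[0.2,0,-0.3,0,0.34,0],[0.2,0,-0.3,0,0.34,0],[0.2,0,-0.3,0,0.34,0]]}}

```text
t: 10.9
eef_pos: [0.5473, 0.1547, 0.0457]
tcp_rot: [0.777, 0.02, 0.629, -0.024]
contact_force: [4.1, 1.6, 0.7]
width: 0.0305
```

```bash
python3 -c "
from plan import *
rows([(-46,1,9),(-46,1,6),(-46,0.5,3),(-46,0.5,0)])
for c in ['side','wrist']:
    d=eyes.camera(c)['image'][:,:,::-1]; cv2.imwrite(f'pics/{c}8.png',cv2.resize(d[170:310,280:440],(640,560),interpolation=2) if c!='wrist' else d)
"
```

```text
now t 10.9 flat in bay mm [-45.5   0.8   1.2] tilt 11.96 yaw 0.03 q [ 0.61  0.42 -0.63  0.36 -0.37 -2.57] F(bay) [4.  1.9 0.7] w 0.0305
(-46, 1, 9) [ 0.04 -0.02 -0.03] [ 0.01  0.49 -0.01]
(-46, 1, 6) [ 0.07 -0.02 -0.06] [ 0.01  0.99 -0.01]
(-46, 0.5, 3) [ 0.12 -0.02 -0.08] [ 0.01  1.49 -0.01]
(-46, 0.5, 0) [ 0.15 -0.02 -0.11] [ 0.01  1.99 -0.01]
```

View pics/wrist8.png

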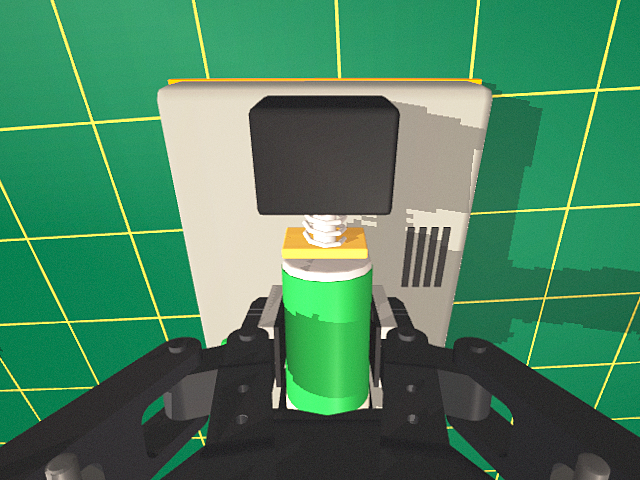

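View pics/side8.png

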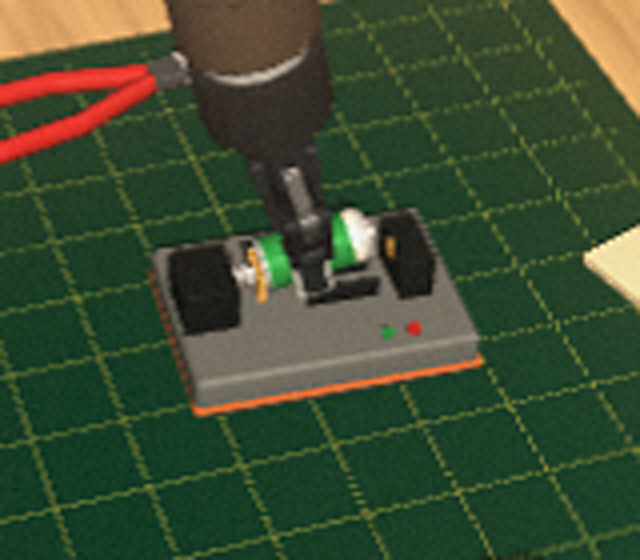

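The plate is at (325,243), about 20 mm back, with the button clear of the fixed block in the side crop. Now I'll tip it level.

{"method": "drive_tool", "body": {"commands": [[0.02,0,-0.02,0,0.25,0],[0.04,0,-0.03,0,0.5,0],[0.06,0,-0.04,0,0.75,0],[0.07,0,-0.06,0,1.0,0],[0.1,0,-0.07,0,1.25,0],[0.12,0,-0.08,0,1.5,0],[0.13,0,-0.09,0,1.75,0],[0.15,0,-0.11,0,2.0,0],[0.15,0,-0.11,0,2.0,0],[0.15,0,-0.11,0,2.0,0]]}}

```text
t: 12.0
eef_pos: [0.5439, 0.1541, 0.0386]
tcp_rot: [0.706, 0.022, 0.707, -0.022]
contact_force: [4.0, -1.0, 0.2]
width: 0.0304
```

```bash
python3 -c "
from plan import *
rows([(-41,0,0),(-37,0.0,0)])
for c in ['side','wrist']:
    d=eyes.camera(c)['image'][:,:,::-1]; cv2.imwrite(f'pics/{c}9.png',cv2.resize(d[170:310,280:440],(640,560),interpolation=2) if c!='wrist' else d)
"; python3 g.py w9b
```

```text
now t 12.0 flat in bay mm [-46.2   0.    0.1] tilt -0.07 yaw 0.01 q [ 0.56  0.5  -0.37 -0.   -0.71 -2.19] F(bay) [ 4.1 -0.7  0.2] w 0.0304
(-41, 0, 0) [ 0.   -0.    0.13] [ 0.   -0.01 -0.  ]
(-37, 0.0, 0) [ 0.   -0.    0.23] [ 0.   -0.01 -0.  ]
11091 y [-0.015   0.0002  0.0153] z [-0.0237  0.0267]
top x at z=0 -0.0315 slope deg 0.02 axis x -0.0155
flat z [-0.0446 -0.044  -0.0384]
12.1 [0.5436 0.1541 0.0386] [ 0.706  0.022  0.707 -0.022] [[-0.002, 0.062, 0.998], [0.0, 0.998, -0.062], [-1.0, -0.0, -0.002]] [ 0.56  0.5  -0.37 -0.   -0.71 -2.19] [ 3.9 -1.1 -1.8] 0.03035956418221494
```

View pics/wrist9.png

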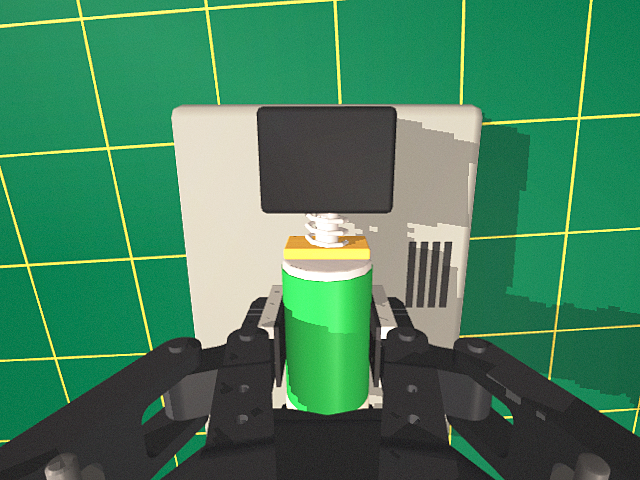

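View pics/side9.png

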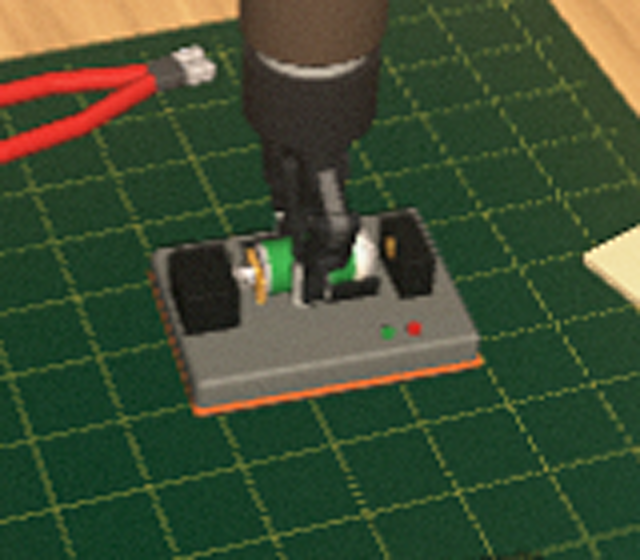

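The cell is level in the bay and central, with both cell and rear block at u≈327. I'll ride forward with the spring to just short of the fixed contact.

{"method": "drive_tool", "body": {"commands": [[0.0,0,0.05,0,0,0],[0.01,0,0.1,0,0,0],[0.01,0,0.15,0,0,0],[0.02,0,0.2,0,0,0],[0.02,0,0.23,0,0,0],[0.02,0,0.23,0,0,0],[0.02,0,0.23,0,0,0]]}}

```text
t: 12.85
eef_pos: [0.5527, 0.1535, 0.0383]
tcp_rot: [0.706, 0.022, 0.708, -0.022]
contact_force: [-0.6, -3.8, 4.3]
width: 0.0307
```

```bash
python3 -c "
from plan import *
rows([])"
```

```text
now t 12.85 flat in bay mm [-37.4  -0.   -0.1] tilt -0.12 yaw 0.02 q [ 0.55  0.51 -0.35 -0.   -0.72 -2.18] F(bay) [-0.4 -3.8  4.3] w 0.0307
```

{"method": "drive_tool", "body": {"commands": [[0,0,0,0,0,0],[0,0,0,0,0,0],[0,0,0,0,0,0],[0,0,0,0,0,0],[0,0,0,0,0,0],[0,0,0,0,0,0]], "claw": -0.6}}

```text
t: 13.45
eef_pos: [0.5532, 0.1541, 0.0381]
tcp_rot: [0.706, 0.022, 0.707, -0.022]
contact_force: [0.0, 0.4, 0.2]
width: 0.0684
```

{"method": "drive_tool", "body": {"commands": [[-0.2,0,0,0,0,0],[-0.5,0,0,0,0,0],[-1,0,0,0,0,0],[-1.5,0,0,0,0,0],[-2,0,0,0,0,0],[-2.5,0,-0.3,0,0,0],[-3,0,-0.6,0,0,0],[-3.3,0,-0.9,0,0,0],[-3.3,0,-1,0,0,0],[-3.3,0,-1,0,0,0]]}}

```text
t: 14.45
eef_pos: [0.5131, 0.1564, 0.171]
tcp_rot: [0.707, 0.022, 0.707, -0.021]
contact_force: [0.3, -0.1, -0.3]
width: 0.0683
```

```bash
python3 - <<'E'
from plan import *
for c in ['side','wrist','scene']:
    im,W=cloud(c); L=(W-BAY)@E*1000; x,y,z=L[...,0],L[...,1],L[...,2]; hsv=cv2.cvtColor(im,cv2.COLOR_RGB2HSV)
    d=im[:,:,::-1]; cv2.imwrite(f'pics/{c}10.png',cv2.resize(d[170:310,280:440],(640,560),interpolation=2) if c!='wrist' else d)
    m=(hsv[...,0]>45)&(hsv[...,0]<75)&(hsv[...,1]>120)&(abs(x)<45)&(abs(y)<25)&(z>-10)&(z<30); p=L[m]
    t=p[p[:,2]>np.percentile(p[:,2],98)-4]; k=t[:,:2]-t[:,:2].mean(0); a=np.linalg.svd(k,full_matrices=False)[2][0]
    print(c,m.sum(),"sleeve x",np.percentile(p[:,0],[1,99]).round(1),"y",t[:,1].mean().round(1),"ztop",np.percentile(p[:,2],98).round(1),"yaw",np.degrees(np.arctan(a[1]/a[0])).round(1),"slope",np.degrees(np.arctan(np.polyfit(t[:,0],t[:,2],1)[0])).round(1))
    print([(r["conf"],((np.array(r["position"])-BAY)@E*1000).round(1)) for r in nets.landmark_of("green_cell",c)],[(r["conf"],np.round(r["position"],3)) for r in nets.landmark_of("orange_cell",c)])
s=telemetry.read_state(); print(s["t"],s["eef_pos"],s["contact_force"],s["width"])
E
```

```text
side 263 sleeve x [-30.   17.9] y -2.9 ztop 16.2 yaw -1.1 slope -0.6
[(0.9, array([-34.2,   3.6,  -1.3])), (0.57, array([-153.5, -345.3,  -33.9]))] [(0.9, array([ 0.52 , -0.117,  0.031]))]
wrist 2803 sleeve x [-31.   19.4] y 0.5 ztop 16.9 yaw 0.1 slope -0.0
[(0.9, array([-31.8,   4.1,   2. ]))] []
scene 185 sleeve x [-30.4  17. ] y 0.1 ztop 21.5 yaw -0.7 slope -0.4
[(0.75, array([-153.9, -338.4,  -37.2])), (0.54, array([-33.6,  -1.2,   0.9]))] [(0.57, array([ 0.522, -0.113,  0.04 ])), (0.57, array([0.531, 0.152, 0.052]))]
14.9 [0.51355238 0.15630976 0.16979502] [-0.59719092 -1.23622868 -0.30712951] 0.06850151379749092
```

View pics/wrist10.png

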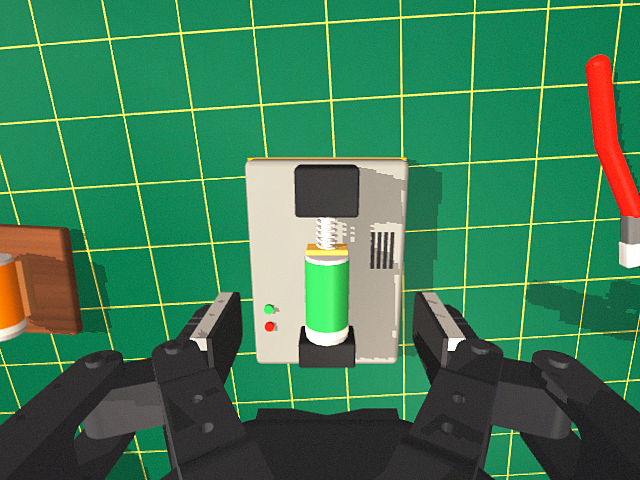

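View pics/side10.png

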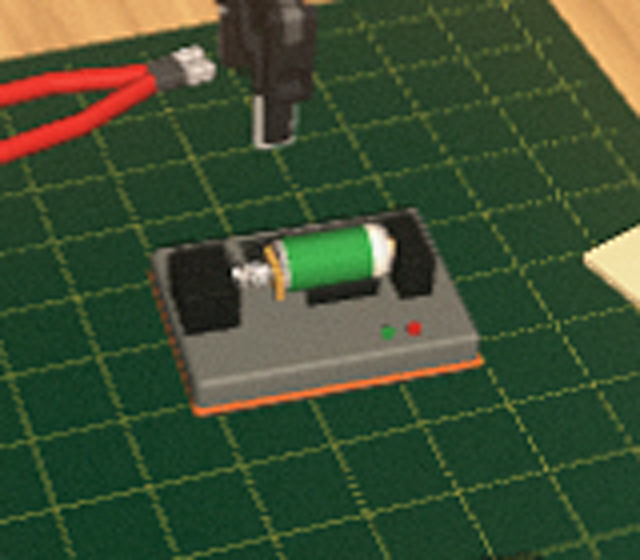

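The cell (wrist 327,295) sits level between the brass plate (327,250) and the fixed block (327,347), and the gripper is clear. Handing in.

```bash
python3 -c "
from cell import job
print(job.finish_job())"
```

```text
the job is handed in; nothing more can be done
None
```

The green cell is in the grey charger, released and resting with its button at the fixed contact. I handed the job in at about 15 s of the 40 s; the hand-in gives no verdict.

**What I did:** I gripped the cell from above and carried it to the bay with the button end up (about 18°). At 12–14° I pushed its flat end against the spring contact until that was about 20 mm back. I then tipped the cell level, let the spring carry it forward, opened the gripper and backed off.

**Last checks:**
- **Position:** by the wrist camera the cell is 0.5 mm off centre sideways. Its yaw is 0.1° off the bay's axis, its slope is 0°, and the top of its sleeve is about 17 mm above the bay axis against an expected 16 mm. The flat end is roughly 34–35 mm from the bay point, so the spring contact is held back about 10 mm.
- **Gripper and orange cell:** the gripper is clear, with force readings near zero. The orange cell still shows at about (0.52, -0.115), where it started.

**Where the checks disagreed:**
- The scene camera put the sleeve top at 21.5 mm, where the wrist and side cameras gave 16–17 mm. That camera had also read a few millimetres high earlier.
- The networks scattered by about 4 mm and sometimes reported the red look-alike as the green cell.
- I could not read the contact's travel directly. The 20 mm and 10 mm figures come from the arm's pose and the pictures; the spring force read about 4 N.

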